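# Close up the pantry row against its flip gate

## Robot

A 6-joint arm with a two-finger parallel gripper is mounted at the origin on a cart in front of the work surface, level with it; the furniture and walls round the work are solid. World frame = base frame: x ahead of the robot, y to its left, z up, the work surface at z = 0. Lengths are in mm, angles in rad, forces in N, time in s.
With the tool pointing down it reaches from about 350 to 875 mm from the base axis. Payload 4.2 kg.
Tool frame: the origin (TCP) lies midway between the tips of the shut fingers; the grasp point (between the pads) lies 19 mm behind it (arm.tcp_to_grasp is the distance from the TCP to the grasp point, in mm); z points along the fingers, y is the line along which they close (so a half turn about z gives the same grasp; the last joint's range is limited). The gripper opens to 85 mm and grips with 20 to 120 N. Pads are 22 mm wide; open, the fingers measure 114 mm over their backs; the gripper's body (76 mm by 85 mm) begins 54 mm behind the grasp point. The pads swing forward as they close: fully open they stand 13 mm farther back than shut.
Start: joints at [-0.892, 0.385, 0.008, 0, -1.194, -0.259], TCP at [254.749, -570.703, 231.312] pointing down, gripper open.
Joint ranges: [-3.14, 3.14], [-1.21, 2.06], [-1.07, 1.41], [-3.16, 2.05], [-2.99, -0.16], [-3.1, 3.1]. Speed limits (rad/s): [2.79, 2.79, 3.14, 3.14, 3.14, 3.14].

## Interface

Orientations are given as a unit quaternion [x, y, z, w].
In Python, from bench import arm, imaging, job, models gives the robot as it stands.
- The arm moves only by the tool arm_command, never from a script. Its argument "rows" is a list of rows, each an object with "grip": the opening, from 0 (shut) to 1 (fully open); "linear": the shift along the tool's x, y, z in mm, a list of three; "rot": the turn, a rotation vector about the tool's x, y, z in rad, a list of three. In form: [{"grip": grip, "linear": [tx, ty, tz], "rot": [rx, ry, rz]}, ...]. A call has 1 to 10 rows; each row is the pose to reach, as a shift and turn from the pose commanded when the call began, along the tool's axes at that moment; what a row does not reach only later rows make up. A row lasts 1/8 s, in which the tool goes at most 62.5 mm and 10.7 degrees, less where a joint would pass 70% of its speed; a pose out of reach is approached as far as the arm can. A call with a gripper value outside its range is refused whole. The fingers move at their own pace and stop on an object; the grip force is fixed at half the most. Time passes only in rows, so rows that repeat a pose let the fingers close. It gives the time, the measured TCP pose, the force, the opening and the grip force at its end, in the units of the state.
- arm.read_state(): the state, without advancing time (a new reading comes with each control period).
- imaging.get_image(name): name is "scene" or "top"; returns a dict with "frame" (420x560x3 uint8, red, green, blue), "fx", "fy", "cx", "cy" (pixels), "extrinsics" (4x4, takes a point from world to camera coordinates). Camera axes: x right, y down, z forward; pixel columns grow to the right and rows downward; lengths in mm; the calibration is good to about 2 mm. A picture is of the moment at which its call begins. There is no depth.
- job.job_done(): hands the job in; it is judged then, once.
Trained networks look in a picture, given as the dict that the camera call returned (one of the last four; its "shot" number tells which), for a name from the list of things; names that differ only in an ending like _2 or _b are one class to them, and where a whole thing is asked for, a point or a joint stands for the part that bears it (a point fixed in the world has none). Each returns a list of dicts, best first, with "score" (0 to 1); they miss things now and then, are a little off and sometimes report something else, mostly with a low value. They report only what shows in the picture. A call takes as long as a camera call. They do not tell look-alikes from the thing itself.
- models.spot_in(picture, query): "rect" ([left, top, right, bottom] in pixels, round what is visible of it).
- models.tip_of(picture, query): "pixel" ([column, row] in pixels: a listed point, or the origin of a listed thing).
The state is a dict: "clock": time; "joints": joint angles; "joint_vel": joint speeds; "joint_efforts": joint torques, N m; "position": TCP position; "ee_rot": TCP orientation; "contact_force": force on the tool from outside, world axes, zero at the start; "wrist_torque": the same for the moment, N m; "gripper_width": finger opening in mm; "grasp_force": force on a finger pad.
Only numpy, scipy, OpenCV 4.12 (cv2) and the standard library are available. Lean on these libraries where they do the work, as an engineer would, in place of code of your own. Each camera call takes 0.05 s, during which the arm holds its last target. There are 200 camera calls.

## Task

On the wooden pantry rack, swing the raised red gate all the way down across the channel, then slide the round tin along the channel so that it pushes the tea box ahead of it up against the rubber-faced stop plate on the gate, leaving the row closed with no gaps. Press the row home against the gate lightly for about a second, by feel: the gate's mount is weak, so never lean hard on the gate or the row. Leave tin and box standing in the channel, the gate down, and the other things on the worktop alone.

Things in the scene. Friction and masses are not known exactly. Their poses are not given: they have to be found in the camera images.
- rack: Fixed wooden rack on the worktop, 124 x 500 mm (x, y), origin under its centre at worktop height. An 80 mm wide channel runs along its y axis, open at both ends, floor 12 mm above the worktop. Rails 14 mm thick, inner faces at x = -40 and +40 mm, tops 34 mm above the worktop. The row is pushed along its +y (the robot's left).
- gate_hinge (a point): Point on the gate's hinge axis at mid-thickness of the gate, above the near (-x) rail: 52 mm above the worktop, 50 mm to the -x side of the channel's middle; axes parallel to the rack's, hinge axis along y. The fixed dark steel bracket reaches 28 mm either side along y and 58 mm above the worktop; its place along the rack varies.
- gate (a joint): Angle (rad) of the red gate about its hinge. 0 = upright; negative = leaning away from the channel, towards the robot (-x); 1.571 = right down at its end stop, level across the channel, its middle line then 52 mm above the worktop. Stiff hinge (about 0.17 N m, so 2 N at 75 mm out), stays where it is left. Pushing its -x side towards the channel, then down, lowers it.
- gate_tip (a point): Middle of the free end of the red gate, a straight bar 22 mm wide (in the plane of swing) and 16 mm thick (along the rack's y) that reaches 108 mm from the hinge axis. Pushes along y do not turn it, but its mount is weak: more than 18 N on it, from the robot or the row, is too much.
- gate_side (a point): Fixed point in the middle of the channel, 52 mm above the worktop, where the middle of the red bar's -y side is once the gate is down; axes parallel to the rack's. On that side the gate carries a rubber-faced stop plate (66 x 18 mm) on two brass adjusting screws, locked at a setting not given: its rubber face, which stops the box, lies 8 to 42 mm to the -y side of this point.
- tea_box_mid (a point): Centre of the pale green cardboard tea box (loose, about 0.22 kg, mass varies), 126 mm long along its y, which lies along the channel, 71 mm wide, 73 mm high, standing in the channel between gate and tin. The centre is 36.5 mm above its underside. Home, its centre is 63 mm to the -y side of the stop plate's rubber face.
- fruit_tin_mid (a point): Centre of the round fruit tin (loose, about 0.26 kg, mass varies), 75.4 mm across, 58 mm high, standing in the channel behind the box (-y side). The centre is 29 mm above its underside. Touching the box, centres are 101 mm apart along y. The row slides with roughly 1 to 4 N of friction.
- onion_1: Bystander: red onion, 84 mm across, 82 mm high; origin under its centre. Not to be touched.
- garlic: Bystander: garlic bulb, 60 mm across; origin under its centre. Not to be touched.
- lemon: Bystander: yellow lemon, 71 mm long, 51 mm high; origin under its centre. Not to be touched.
- tea_box: The tea box; origin at the centre of its underside.
- fruit_tin: The fruit tin; origin at the centre of its underside.
Not all that is in view belongs to the job. What is shaped like the fruit_tin but pink is not meant. Leave any turquoise look-alike of the tea_box alone.

How it is judged:
By the outcome, as a careful person would: the job done as asked, in the order asked, and still so for the second after the job is handed in, with the robot touching nothing.
It also fails if it takes over 72 s, if anything falls off the work surface, if the arm or the gripper's body presses on something with over 40 N, if the wrist force passes 120 N, or if a joint passes its speed limit or range.

## Working session

There is one attempt and no reset: what is moved stays moved. The work goes in short steps, Python scripts to look and compute and a tool call to move; the robot and the scene stay as the last step left them, time stands still between calls to the robot, and variables do not carry over. Pictures are saved under pics/ and viewed, at most 10 in all, crops included, and the job is handed in when it is done.

Besides the shell and the picture viewer there is one more tool, called after "Emit:" as a command line: name --argument value ..., lists and objects as JSON in quotes. arm_command: Moves the arm, as the interface text tells. Its arguments: {"type":"object","properties":{"rows":{"type":"array"}},"required":["rows"]}

```bash
mkdir -p pics; cat > h.py <<'E'
import numpy as np, cv2
from scipy.spatial.transform import Rotation as R
from bench import arm, imaging, job, models
def ray(im,px):
    E=np.array(im["extrinsics"]);c=-E[:3,:3].T@E[:3,3]
    d=E[:3,:3].T@np.array([(px[0]-im["cx"])/im["fx"],(px[1]-im["cy"])/im["fy"],1]);return c,d
def atz(im,px,z):
    c,d=ray(im,px);return c+d*(z-c[2])/d[2]
def proj(im,p):
    E=np.array(im["extrinsics"]);q=E[:3,:3]@np.array(p)+E[:3,3]
    return [im["fx"]*q[0]/q[2]+im["cx"],im["fy"]*q[1]/q[2]+im["cy"]]
def save(im,n): cv2.imwrite("pics/"+n,cv2.cvtColor(im["frame"],cv2.COLOR_RGB2BGR))
E
python3 - <<'E'
from h import *
Z=dict(rack=0,gate_hinge=52,gate_tip=None,gate_side=52,tea_box_mid=48.5,fruit_tin_mid=41,onion_1=0,garlic=0,lemon=0)
fr=[]
for n in("scene","top"):
    im=imaging.get_image(n);fr.append(im["frame"])
    c,_=ray(im,[280,210]);print(n,c.round())
    for q,z in Z.items():
        for r in models.tip_of(im,q)[:3]:
            print(q,np.round(r["pixel"]),round(r["score"],2),atz(im,r["pixel"],z if z is not None else 150).round(1))
s=arm.read_state();print(s["position"],s["ee_rot"],s["contact_force"])
cv2.imwrite("pics/a.png",cv2.cvtColor(fr[0],cv2.COLOR_RGB2BGR));cv2.imwrite("pics/b.png",cv2.cvtColor(fr[1],cv2.COLOR_RGB2BGR))
E
```

```text
scene [-86. 971. 672.]
rack [298. 248.] 0.65 [534.   64.9   0. ]
gate_tip [287. 226.] 0.92 [479.7 198.3 150. ]
gate_side [269. 255.] 0.71 [525.9 215.6  52. ]
gate_side [284. 261.] 0.44 [476.8 212.9  52. ]
tea_box_mid [309. 228.] 0.96 [532.6  15.9  48.5]
tea_box_mid [254. 313.] 0.78 [403.8 413.9  48.5]
fruit_tin_mid [377. 223.] 0.63 [ 394.6 -167.3   41. ]
fruit_tin_mid [332. 215.] 0.62 [ 534.  -117.9   41. ]
onion_1 [244. 220.] 0.54 [778.6  39.5   0. ]
garlic [271. 211.] 0.65 [750.8 -73.5   0. ]
top [ 519.  104. 1134.]
rack [240. 258.] 0.67 [476.4 218.4   0. ]
gate_hinge [239. 256.] 0.67 [481.5 216.   52. ]
gate_tip [232. 264.] 0.81 [466.9 220.1 150. ]
gate_side [374. 235.] 0.41 [ 532.8 -113.4   52. ]
tea_box_mid [320. 236.] 0.93 [529.9  17.4  48.5]
tea_box_mid [164. 284.] 0.77 [413.8 397.4  48.5]
fruit_tin_mid [375. 237.] 0.78 [ 528.  -116.3   41. ]
fruit_tin_mid [394. 291.] 0.75 [ 396.  -161.5   41. ]
onion_1 [307. 143.] 0.81 [770.4  47.    0. ]
garlic [352. 154.] 0.69 [743.2 -70.6   0. ]
lemon [254. 152.] 0.61 [746.9 183.3   0. ]
[ 254.71257644 -570.71362696  231.33520565] [-2.08356973e-01  9.78052847e-01 -1.29715120e-05 -3.00745551e-05] [ 0.46845577 -0.1284509   0.20500922]
```

View pics/a.png

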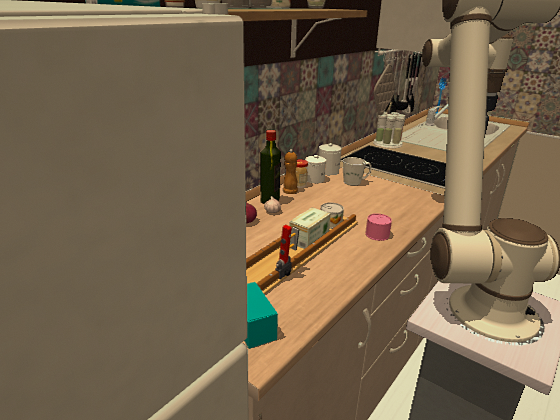

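View pics/b.png

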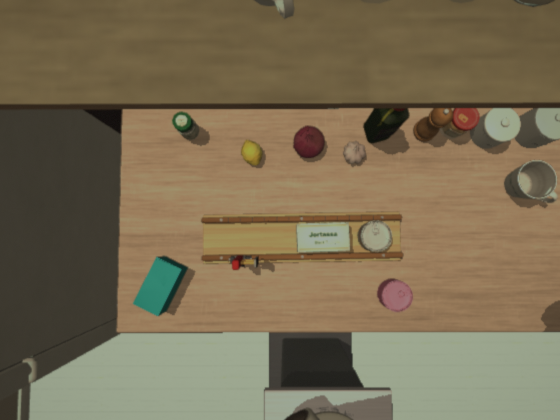

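Candidates in the top picture: tins at (375,237) whitish in the channel and (397,295) pink; boxes at (323,237) pale green in the channel and (160,285) turquoise. The ones in the channel fit. I'll confirm with an enlarged crop and measure the rack and gate.

```bash
python3 - <<'E'
from h import *
t=imaging.get_image("top");s=imaging.get_image("scene")
a=cv2.resize(t["frame"][200:310,195:410],None,fx=3.5,fy=3.5,interpolation=cv2.INTER_CUBIC)[:,:752]
b=cv2.resize(s["frame"][195:295,240:390],None,fx=2.1,fy=2.1,interpolation=cv2.INTER_CUBIC)
o=np.zeros((a.shape[0]+b.shape[0],a.shape[1],3),np.uint8);o[:a.shape[0]]=a;o[a.shape[0]:,:b.shape[1]]=b
cv2.imwrite("pics/c.png",cv2.cvtColor(o,cv2.COLOR_RGB2BGR));print(o.shape)
# rack: brown rails in top picture
for px in [(203,219),(401,216.5),(203,257.5),(401,257)]: print(px,atz(t,px,34).round(1))
hsv=cv2.cvtColor(t["frame"],cv2.COLOR_RGB2HSV).astype(int)
def fit(r0,r1):
    P=[]
    for c in range(208,398,3):
        if 225<c<265 and r0>240: continue
        v=t["frame"][r0:r1,c].astype(float).sum(1);w=np.clip(v.max()-40-v,0,None)**2
        P.append(atz(t,(c,r0+(w*np.arange(len(v))).sum()/w.sum()),34)[:2])
    P=np.array(P);k=np.polyfit(P[:,1],P[:,0],1);return k,np.polyval(k,60),np.std(P[:,0]-np.polyval(k,P[:,1]))
print(fit(211,225),fit(250,264))
for im in(t,s):
    f=im["frame"].astype(int);m=((f[...,0]>120)&(f[...,1]<50)&(f[...,2]<50))
    m[:200]=0;m[300:]=0
    n,l,st,ce=cv2.connectedComponentsWithStats(m.astype(np.uint8))
    for i in range(1,n):
        if st[i,4]>15: print(st[i],ce[i].round(1))
E
```

```text
(595, 752, 3)
(203, 219) [573.  307.2  34. ]
(401, 216.5) [ 578.2 -183.7   34. ]
(203, 257.5) [478.1 306.1  34. ]
(401, 257) [ 478.3 -181.6   34. ]
(array([-1.54786308e-02,  5.73152116e+02]), np.float64(572.2233977236502), np.float64(0.8658444831832807)) (array([-2.11098987e-02,  4.81989546e+02]), np.float64(480.72295192569374), np.float64(1.488302854688952))
[232 261   6   8  42] [234.9 264.4]
[283 225   8   5  25] [286.8 227.1]
```

View pics/c.png

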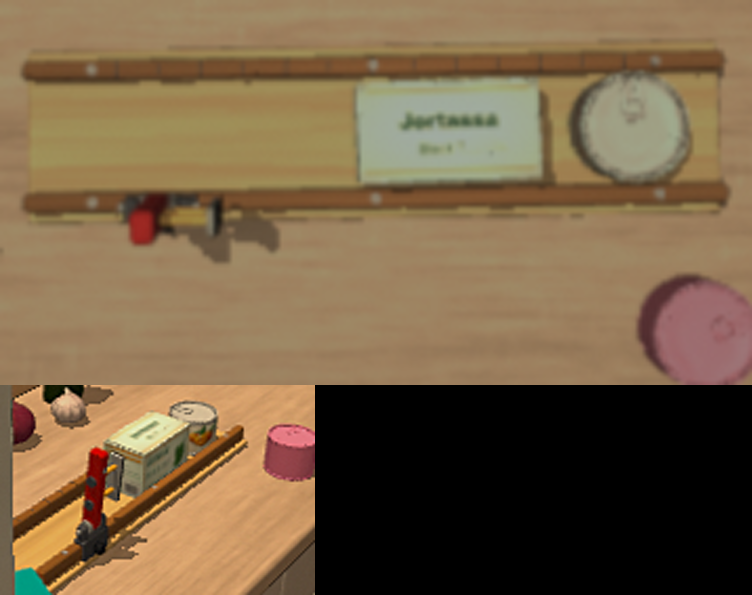

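Crop confirms: pale tin, pale green box with "Jortessa" label in the channel; the red gate leans towards the robot, its tip at top-crop (142,225), plate on its -y side. Triangulating the tip and working out the first move.

```bash
cat >> h.py <<'E'
def tri(a,pa,b,pb):
    (c1,d1),(c2,d2)=ray(a,pa),ray(b,pb);d1/=np.linalg.norm(d1);d2/=np.linalg.norm(d2)
    k=np.linalg.lstsq(np.c_[d1,-d2],c2-c1,rcond=None)[0];p,q=c1+k[0]*d1,c2+k[1]*d2;return (p+q)/2,np.linalg.norm(p-q)
YAW=0.018  # rack turn about world z
A=R.from_euler('z',YAW)
def togo(p,yaw=YAW):
    s=arm.read_state();q=R.from_quat(s["ee_rot"]);T=R.from_matrix(np.c_[[-1,0,0],[0,1,0],[0,0,-1]]);t=R.from_euler('z',yaw)*T
    return q.inv().apply(np.array(p)-s["position"]).round(1),(q.inv()*t).as_rotvec().round(3)
E
python3 - <<'E'
from h import *
t=imaging.get_image("top");s=imaging.get_image("scene")
for a,b in [((234.9,264.4),(286.8,226.5)),((232,264),(287,226)),((235,264.5),(286.5,226))]:print(tri(t,a,s,b))
for q in("tea_box_mid","fruit_tin_mid"):
    A_=models.tip_of(t,q);B_=models.tip_of(s,q)
    for x in A_:
        for y in B_:
            p,e=tri(t,x["pixel"],s,y["pixel"])
            if e<15: print(q,p.round(1),round(e,1))
for q in("gate",):
    print(models.spot_in(t,q)[:1],models.spot_in(s,q)[:1])
print(proj(t,[474,216,52]),proj(s,[474,216,52]))
print(togo([390,215,231]),togo([420,-300,231]))
E
```

```text
(array([468.54255232, 214.05239176, 159.30941977]), np.float64(2.312411509074569))
(array([467.66506055, 218.53307043, 163.08295395]), np.float64(2.49486432681289))
(array([468.84968641, 214.02291278, 160.57763241]), np.float64(3.441887640825339))
tea_box_mid [532.   14.9  42.8] 3.4
tea_box_mid [416.  405.1  44.5] 0.1
fruit_tin_mid [ 526.5 -108.7   46.7] 0.6
[{'rect': [231.4, 253.8, 258.9, 267.4], 'score': 0.73}] [{'rect': [279.0, 226.5, 298.9, 267.8], 'score': 0.64}]
[np.float64(238.80245655484833), np.float64(259.3925065543358)] [np.float64(283.90075867485), np.float64(262.0818372382921)]
(array([-4.437e+02,  6.624e+02,  3.000e-01]), array([-0.   ,  0.   ,  0.402])) (array([-261.2,  179.9,    0.3]), array([-0.   ,  0.   ,  0.402]))
```

Emit:
arm_command --rows '[{"grip": 0,"linear": [-261,180,0],"rot": [0,0,0.402]},{"grip": 0,"linear": [-261,180,0],"rot": [0,0,0.402]},{"grip": 0,"linear": [-261,180,0],"rot": [0,0,0.402]},{"grip": 0,"linear": [-261,180,0],"rot": [0,0,0.402]},{"grip": 0,"linear": [-261,180,0],"rot": [0,0,0.402]},{"grip": 0,"linear": [-444,662,0],"rot": [0,0,0.402]},{"grip": 0,"linear": [-444,662,0],"rot": [0,0,0.402]},{"grip": 0,"linear": [-444,662,0],"rot": [0,0,0.402]},{"grip": 0,"linear": [-444,662,0],"rot": [0,0,0.402]},{"grip": 0,"linear": [-444,662,0],"rot": [0,0,0.402]}]'

```text
clock: 2.75
position: [399.4, 3.6, 231.9]
ee_rot: [-0.009, 1.0, 0.0, 0.001]
contact_force: [1.2, 0.4, 0.4]
gripper_width: -0.1
grasp_force: 0.0
```

```bash
python3 -c "
from h import *
print(togo([400,215,230]),togo([400,215,140]),arm.read_state()['position'])"
```

```text
(array([ -4.4, 211.3,   2. ]), array([ 0.   ,  0.002, -0.   ])) (array([ -4.2, 211.3,  92. ]), array([ 0.   ,  0.002, -0.   ])) [399.39682075   3.64597828 231.8562921 ]
```

Emit:
arm_command --rows '[{"grip": 0,"linear": [-4,211,0],"rot": [0,0,0]},{"grip": 0,"linear": [-4,211,0],"rot": [0,0,0]},{"grip": 0,"linear": [-4,211,0],"rot": [0,0,0]},{"grip": 0,"linear": [-4,211,40],"rot": [0,0,0]},{"grip": 0,"linear": [-4,211,92],"rot": [0,0,0]},{"grip": 0,"linear": [-4,211,92],"rot": [0,0,0]},{"grip": 0,"linear": [-34,211,92],"rot": [0,0,0]},{"grip": 0,"linear": [-34,211,92],"rot": [0,0,0]}]'

```text
clock: 3.75
position: [432.6, 214.2, 141.7]
ee_rot: [-0.008, 1.0, 0.001, 0.002]
contact_force: [0.2, -0.1, 0.5]
gripper_width: 0.2
grasp_force: 0.0
```

```bash
python3 -c "
from h import *
s=arm.read_state();p=s['position'];print(s['contact_force'],p)
H=np.array([474,215,52.])
for a in (-.1,0,.2,.4,.6,.8,1.0,1.2,1.35,1.45,1.52):
    r=88-10*max(a,0)/1.57;f=11+11*np.cos(a)  # finger edge
    w=H+A.apply([r*np.sin(a)-11*np.cos(a)-11*(1 if a<1.2 else 0),0,r*np.cos(a)+11*np.sin(a)])
    print(a,w.round(),togo(w)[0])"
```

```text
[ 0.24964911 -0.10062748  0.53769123] [432.5942572  214.22142324 141.71288834]
-0.1 [443. 214. 138.] [-10.7   0.    3.3]
0 [452. 215. 140.] [-19.4   0.1   1.8]
0.2 [469. 215. 139.] [-36.9   0.1   2.7]
0.4 [486. 215. 135.] [-53.5   0.1   6.9]
0.6 [501. 215. 128.] [-68.8   0.1  14.3]
0.8 [515. 216. 118.] [-82.1   0.1  24.4]
1.0 [526. 216. 105.] [-93.    0.1  36.7]
1.2 [545. 216.  91.] [-1.121e+02  1.000e-01  5.080e+01]
1.35 [549. 216.  80.] [-116.2    0.    62.1]
1.45 [551. 216.  72.] [-118.     0.    69.8]
1.52 [552. 216.  67.] [-118.8    0.    75.2]
```

Emit:
arm_command --rows '[{"grip": 0,"linear": [-10,0,2],"rot": [0,0,0]},{"grip": 0,"linear": [-19,0,2],"rot": [0,0,0]},{"grip": 0,"linear": [-28,0,2],"rot": [0,0,0]},{"grip": 0,"linear": [-37,0,3],"rot": [0,0,0]},{"grip": 0,"linear": [-45,0,5],"rot": [0,0,0]},{"grip": 0,"linear": [-53,0,7],"rot": [0,0,0]}]'

```text
clock: 4.5
position: [483.5, 214.3, 132.2]
ee_rot: [-0.009, 1.0, -0.0, 0.0]
contact_force: [-1.3, -0.2, 1.5]
gripper_width: -0.2
grasp_force: 1.1
```

Emit:
arm_command --rows '[{"grip": 0,"linear": [-8,0,3],"rot": [0,0,0]},{"grip": 0,"linear": [-15,0,7],"rot": [0,0,0]},{"grip": 0,"linear": [-22,0,12],"rot": [0,0,0]},{"grip": 0,"linear": [-28,0,17],"rot": [0,0,0]},{"grip": 0,"linear": [-34,0,23],"rot": [0,0,0]},{"grip": 0,"linear": [-39,0,29],"rot": [0,0,0]},{"grip": 0,"linear": [-44,0,36],"rot": [0,0,0]},{"grip": 0,"linear": [-48,0,43],"rot": [0,0,0]},{"grip": 0,"linear": [-50,0,48],"rot": [0,0,0]}]'

```text
clock: 5.62
position: [533.3, 215.2, 83.8]
ee_rot: [-0.009, 1.0, 0.0, 0.0]
contact_force: [1.1, 0.7, 2.9]
gripper_width: -0.0
grasp_force: 1.0
```

Emit:
arm_command --rows '[{"grip": 0,"linear": [-3,0,5],"rot": [0,0,0]},{"grip": 0,"linear": [-4,0,10],"rot": [0,0,0]},{"grip": 0,"linear": [-5,0,14],"rot": [0,0,0]},{"grip": 0,"linear": [-5,0,17],"rot": [0,0,0]},{"grip": 0,"linear": [-5,0,17],"rot": [0,0,0]}]'

```text
clock: 6.25
position: [537.4, 215.0, 66.9]
ee_rot: [-0.009, 1.0, -0.0, -0.001]
contact_force: [-0.4, 0.2, -1.2]
gripper_width: 0.0
grasp_force: 0.2
```

Emit:
arm_command --rows '[{"grip": 0,"linear": [0,0,1],"rot": [0,0,0]},{"grip": 0,"linear": [0,0,2],"rot": [0,0,0]},{"grip": 0,"linear": [0,0,2],"rot": [0,0,0]}]'

```text
clock: 6.62
position: [537.7, 215.0, 65.2]
ee_rot: [-0.009, 1.0, -0.0, -0.0]
contact_force: [-0.1, -1.4, 1.2]
gripper_width: -0.2
grasp_force: 0.5
```

```bash
python3 - <<'E'
from h import *
t=imaging.get_image("top");s=imaging.get_image("scene")
print(arm.read_state()['contact_force'])
a=cv2.resize(t["frame"][190:310,195:410],None,fx=3.5,fy=3.5)[:340,:752];b=cv2.resize(s["frame"][190:290,240:390],None,fx=2.5,fy=2.5)
o=np.zeros((590,752,3),np.uint8);o[:340]=a;o[340:,:375]=b
cv2.imwrite("pics/d.png",cv2.cvtColor(o,cv2.COLOR_RGB2BGR))
E
```

```text
[ 0.42059128 -0.48276373  0.86961433]
```

View pics/d.png

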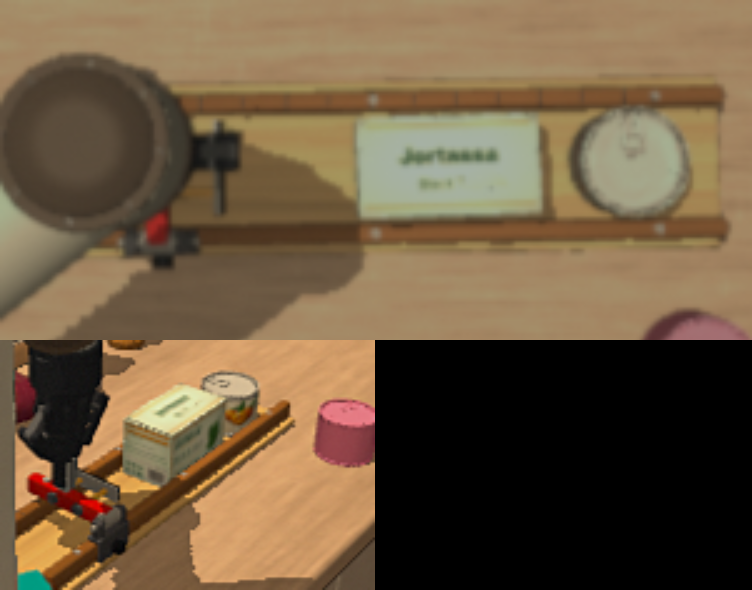

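The red bar lies across the channel with the plate on its -y side (top crop about (220,165)) and the finger is near its top. I'll feel on down in small steps.

Emit:
arm_command --rows '[{"grip": 0,"linear": [0,0,1],"rot": [0,0,0]},{"grip": 0,"linear": [0,0,1.5],"rot": [0,0,0]},{"grip": 0,"linear": [0,0,1.5],"rot": [0,0,0]},{"grip": 0,"linear": [0,0,1.5],"rot": [0,0,0]}]'

```text
clock: 7.22
position: [537.9, 215.2, 63.8]
ee_rot: [-0.009, 1.0, 0.0, -0.0]
contact_force: [0.2, -1.2, 2.0]
gripper_width: 0.1
grasp_force: 0.6
```

```bash
python3 - <<'E'
from h import *
s=imaging.get_image("scene")
st=arm.read_state();p=st['position'];print(st['contact_force'],p)
def c(q): u=proj(s,q);return [round((u[0]-240)*2.5),round((u[1]-190)*2.5+340)]
for d in ([0,0,0],[0,14,0],[0,-14,0],[0,0,60]): print(d,c(p+d))
for y in (206,215,222):print(y,c([474,y,63]),c([582,y+2,63]))
E
```

```text
[ 0.08815814 -0.22598503  0.93115287] [537.88322016 215.24859468  63.75200448]
[0, 0, 0] [64, 489]
[0, 14, 0] [55, 495]
[0, -14, 0] [72, 484]
[0, 0, 60] [64, 441]
206 [116, 507] [37, 474]
215 [111, 511] [32, 477]
222 [107, 514] [27, 479]
```

Emit:
arm_command --rows '[{"grip": 0,"linear": [0,0,0.8],"rot": [0,0,0]},{"grip": 0,"linear": [0,0,0.8],"rot": [0,0,0]},{"grip": 0,"linear": [0,0,0.8],"rot": [0,0,0]}]'

```text
clock: 7.65
position: [538.0, 215.3, 63.1]
ee_rot: [-0.009, 1.0, 0.0, 0.0]
contact_force: [0.9, -0.9, 2.2]
gripper_width: 0.1
grasp_force: 1.1
```

Emit:
arm_command --rows '[{"grip": 0,"linear": [0,0,0.8],"rot": [0,0,0]},{"grip": 0,"linear": [0,0,0.8],"rot": [0,0,0]},{"grip": 0,"linear": [0,0,0.8],"rot": [0,0,0]}]'

```text
clock: 8.02
position: [538.0, 215.2, 63.0]
ee_rot: [-0.009, 1.0, -0.0, 0.0]
contact_force: [-1.0, -1.0, 6.6]
gripper_width: -0.0
grasp_force: 3.1
```

```bash
python3 -c "
from h import *
for p in ([530.5,-200,215],[530.5,-200,36]):print(togo(p))"
```

```text
(array([  15., -415., -152.]), array([-0.,  0.,  0.]))
(array([  15., -415.,   27.]), array([-0.,  0.,  0.]))
```

Emit:
arm_command --rows '[{"grip": 0,"linear": [0,0,-60],"rot": [0,0,0]},{"grip": 0,"linear": [0,0,-100],"rot": [0,0,0]},{"grip": 0,"linear": [15,-415,-100],"rot": [0,0,0]},{"grip": 0,"linear": [15,-415,-100],"rot": [0,0,0]},{"grip": 0,"linear": [15,-415,-100],"rot": [0,0,0]},{"grip": 0,"linear": [15,-415,-100],"rot": [0,0,0]},{"grip": 0,"linear": [15,-415,-100],"rot": [0,0,0]},{"grip": 0,"linear": [15,-415,-100],"rot": [0,0,0]},{"grip": 0,"linear": [15,-415,-100],"rot": [0,0,0]},{"grip": 0,"linear": [15,-415,-100],"rot": [0,0,0]}]'

```text
clock: 9.28
position: [529.7, -202.2, 161.3]
ee_rot: [-0.007, 1.0, 0.0, -0.0]
contact_force: [-0.0, -0.0, -0.2]
gripper_width: 0.0
grasp_force: 0.0
```

```bash
python3 - <<'E'
from h import *
print(togo([530.5,-200,36]),arm.read_state()['position'])
t=imaging.get_image("top");s=imaging.get_image("scene")
for q,z in(("tea_box_mid",48.5),("fruit_tin_mid",41),("gate_tip",52),("gate_side",52)):
    for im in(t,s): print(q,[atz(im,r["pixel"],z).round() for r in models.tip_of(im,q)[:2]])
a=cv2.resize(t["frame"][190:310,195:410],None,fx=3.5,fy=3.5)[:340,:752];b=cv2.resize(s["frame"][190:290,240:390],None,fx=2.5,fy=2.5)
o=np.zeros((590,752,3),np.uint8);o[:340]=a;o[340:,:375]=b
cv2.imwrite("pics/e.png",cv2.cvtColor(o,cv2.COLOR_RGB2BGR))
E
```

```text
(array([ -1. ,   2.1, 125.3]), array([ 0.001, -0.001, -0.005])) [ 529.68410866 -202.1512228   161.34672609]
tea_box_mid [array([521.,  19.,  48.]), array([417., 403.,  48.])]
tea_box_mid [array([405., 413.,  48.]), array([535.,  22.,  48.])]
fruit_tin_mid []
fruit_tin_mid [array([ 533., -123.,   41.]), array([ 379., -155.,   41.])]
gate_tip []
gate_tip [array([597., 205.,  52.])]
gate_side [array([524., 208.,  52.])]
gate_side [array([528., 203.,  52.])]
```

View pics/e.png

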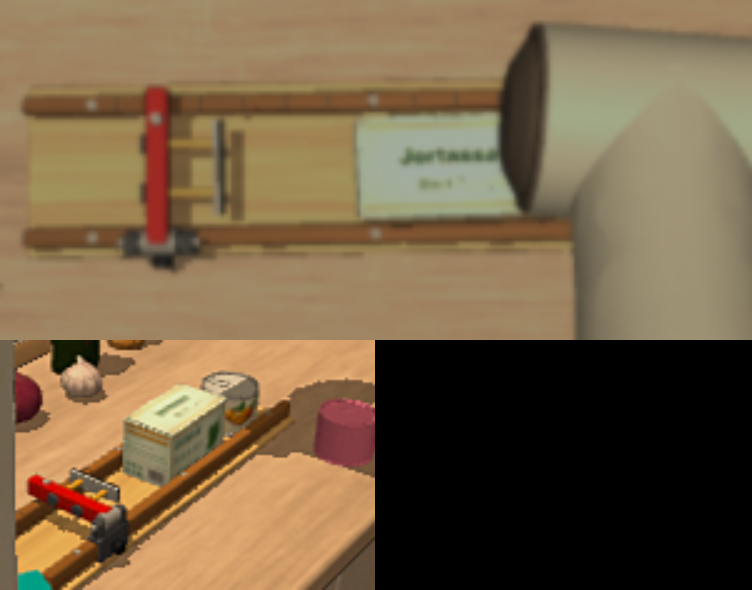

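Gate is level across the channel (bar at crop x≈157, plate face at ≈226, so rubber face y≈165). Going down behind the tin.

Emit:
arm_command --rows '[{"grip": 0,"linear": [-1,2,60],"rot": [0,0,0]},{"grip": 0,"linear": [-1,2,105],"rot": [0,0,0]},{"grip": 0,"linear": [-1,2,125],"rot": [0,0,0]},{"grip": 0,"linear": [-1,2,125],"rot": [0,0,0]},{"grip": 0,"linear": [-1,12,125],"rot": [0,0,0]},{"grip": 0,"linear": [-1,20,125],"rot": [0,0,0]},{"grip": 0,"linear": [-1,26,125],"rot": [0,0,0]},{"grip": 0,"linear": [-1,32,125],"rot": [0,0,0]},{"grip": 0,"linear": [-1,38,125],"rot": [0,0,0]}]'

```text
clock: 10.9
position: [530.8, -161.8, 37.6]
ee_rot: [-0.009, 1.0, -0.0, 0.0]
contact_force: [0.2, -1.4, 1.0]
gripper_width: -0.3
grasp_force: 1.2
```

Emit:
arm_command --rows '[{"grip": 0,"linear": [0,6,0],"rot": [0,0,0]},{"grip": 0,"linear": [0,12,0],"rot": [0,0,0]},{"grip": 0,"linear": [0,18,0],"rot": [0,0,0]},{"grip": 0,"linear": [0,24,0],"rot": [0,0,0]},{"grip": 0,"linear": [0,30,0],"rot": [0,0,0]},{"grip": 0,"linear": [0,35,0],"rot": [0,0,0]},{"grip": 0,"linear": [0,40,0],"rot": [0,0,0]},{"grip": 0,"linear": [0,45,0],"rot": [0,0,0]},{"grip": 0,"linear": [0,50,0],"rot": [0,0,0]},{"grip": 0,"linear": [0,54,0],"rot": [0,0,0]}]'

```text
clock: 12.15
position: [529.7, -108.0, 37.4]
ee_rot: [-0.009, 1.0, -0.0, -0.0]
contact_force: [0.3, -5.7, 3.6]
gripper_width: -0.6
grasp_force: 2.8
```

```bash
python3 - <<'E'
from h import *
s=imaging.get_image("scene")
st=arm.read_state();print(st['position'],st['contact_force'])
for q,z in(("tea_box_mid",48.5),("fruit_tin_mid",41)): print(q,[atz(s,r["pixel"],z).round() for r in models.tip_of(s,q)[:2]])
E
```

```text
[ 529.62672243 -107.58483192   37.3424113 ] [ 0.17468111 -3.06992293  2.5442177 ]
tea_box_mid [array([409., 420.,  48.])]
fruit_tin_mid [array([542., -62.,  41.]), array([ 387., -143.,   41.])]
```

Emit:
arm_command --rows '[{"grip": 0,"linear": [0,5,0],"rot": [0,0,0]},{"grip": 0,"linear": [0,10,0],"rot": [0,0,0]},{"grip": 0,"linear": [0,15,0],"rot": [0,0,0]},{"grip": 0,"linear": [0,20,0],"rot": [0,0,0]},{"grip": 0,"linear": [0,24,0],"rot": [0,0,0]},{"grip": 0,"linear": [0,28,0],"rot": [0,0,0]},{"grip": 0,"linear": [0,32,0],"rot": [0,0,0]},{"grip": 0,"linear": [0,35,0],"rot": [0,0,0]},{"grip": 0,"linear": [0,38,0],"rot": [0,0,0]}]'

```text
clock: 13.42
position: [528.6, -70.2, 37.1]
ee_rot: [-0.009, 1.0, -0.0, -0.0]
contact_force: [-0.4, -5.6, 2.8]
gripper_width: -0.1
grasp_force: 2.7
```

```bash
python3 - <<'E'
from h import *
s=imaging.get_image("scene");t=imaging.get_image("top")
st=arm.read_state();print(st['position'],st['contact_force'])
a=cv2.resize(t["frame"][190:310,195:410],None,fx=3.5,fy=3.5)[:340,:752];b=cv2.resize(s["frame"][190:290,240:390],None,fx=2.5,fy=2.5)
o=np.zeros((590,752,3),np.uint8);o[:340]=a;o[340:,:375]=b
cv2.imwrite("pics/f.png",cv2.cvtColor(o,cv2.COLOR_RGB2BGR))
E
```

```text
[528.65387741 -69.86105114  37.09923474] [ 0.88600417 -2.81815551  1.91924996]
```

View pics/f.png

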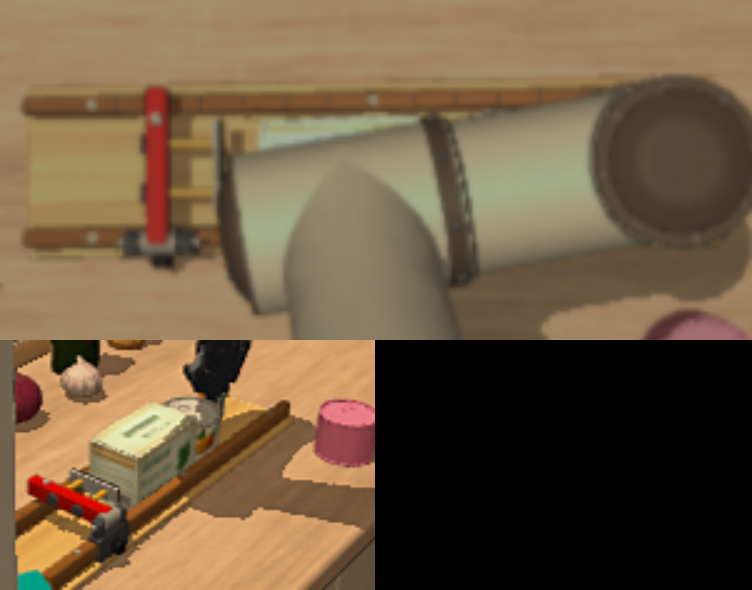

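Box leading edge at crop x≈258 versus plate ≈226: about 20 mm left. Going slowly now.

Emit:
arm_command --rows '[{"grip": 0,"linear": [0,2,0],"rot": [0,0,0]},{"grip": 0,"linear": [0,4,0],"rot": [0,0,0]},{"grip": 0,"linear": [0,6,0],"rot": [0,0,0]},{"grip": 0,"linear": [0,8,0],"rot": [0,0,0]},{"grip": 0,"linear": [0,10,0],"rot": [0,0,0]},{"grip": 0,"linear": [0,12,0],"rot": [0,0,0]}]'

```text
clock: 14.28
position: [528.4, -58.2, 37.1]
ee_rot: [-0.009, 1.0, -0.0, -0.0]
contact_force: [0.2, -4.9, 2.6]
gripper_width: 0.2
grasp_force: 2.6
```

Emit:
arm_command --rows '[{"grip": 0,"linear": [0,1,0],"rot": [0,0,0]},{"grip": 0,"linear": [0,2,0],"rot": [0,0,0]},{"grip": 0,"linear": [0,3,0],"rot": [0,0,0]}]'

```text
clock: 14.65
position: [528.4, -55.2, 37.1]
ee_rot: [-0.009, 1.0, -0.0, -0.0]
contact_force: [0.3, -5.3, 2.6]
gripper_width: -0.0
grasp_force: 2.6
```

Emit:
arm_command --rows '[{"grip": 0,"linear": [0,1,0],"rot": [0,0,0]},{"grip": 0,"linear": [0,2,0],"rot": [0,0,0]},{"grip": 0,"linear": [0,3,0],"rot": [0,0,0]}]'

```text
clock: 15.02
position: [528.4, -52.2, 37.1]
ee_rot: [-0.009, 1.0, -0.0, -0.0]
contact_force: [0.2, -4.5, 2.8]
gripper_width: -0.1
grasp_force: 2.6
```

Emit:
arm_command --rows '[{"grip": 0,"linear": [0,0.8,0],"rot": [0,0,0]},{"grip": 0,"linear": [0,1.6,0],"rot": [0,0,0]}]'

```text
clock: 15.28
position: [528.3, -50.6, 37.1]
ee_rot: [-0.009, 1.0, -0.0, -0.0]
contact_force: [0.2, -4.9, 1.9]
gripper_width: -0.0
grasp_force: 2.6
```

Emit:
arm_command --rows '[{"grip": 0,"linear": [0,0.8,0],"rot": [0,0,0]},{"grip": 0,"linear": [0,1.6,0],"rot": [0,0,0]}]'

```text
clock: 15.52
position: [528.3, -49.1, 37.1]
ee_rot: [-0.009, 1.0, -0.0, -0.0]
contact_force: [0.6, -4.7, 2.0]
gripper_width: -0.2
grasp_force: 2.6
```

Emit:
arm_command --rows '[{"grip": 0,"linear": [0,0.8,0],"rot": [0,0,0]},{"grip": 0,"linear": [0,1.6,0],"rot": [0,0,0]}]'

```text
clock: 15.78
position: [528.2, -47.5, 37.1]
ee_rot: [-0.009, 1.0, -0.0, -0.0]
contact_force: [-0.2, -5.0, 3.3]
gripper_width: 0.1
grasp_force: 2.6
```

Emit:
arm_command --rows '[{"grip": 0,"linear": [0,0.8,0],"rot": [0,0,0]},{"grip": 0,"linear": [0,1.6,0],"rot": [0,0,0]}]'

```text
clock: 16.02
position: [528.2, -45.8, 37.1]
ee_rot: [-0.009, 1.0, -0.0, -0.0]
contact_force: [-0.1, -5.8, 3.0]
gripper_width: -0.3
grasp_force: 2.6
```

Emit:
arm_command --rows '[{"grip": 0,"linear": [0,0.7,0],"rot": [0,0,0]},{"grip": 0,"linear": [0,1.4,0],"rot": [0,0,0]}]'

```text
clock: 16.27
position: [528.1, -44.9, 37.1]
ee_rot: [-0.009, 1.0, -0.0, -0.001]
contact_force: [0.7, -9.1, 3.0]
gripper_width: -0.0
grasp_force: 4.5
```

Emit:
arm_command --rows '[{"grip": 0,"linear": [0,0.7,0],"rot": [0,0,0]},{"grip": 0,"linear": [0,1.4,0],"rot": [0,0,0]}]'

```text
clock: 16.52
position: [527.8, -44.4, 37.2]
ee_rot: [-0.009, 1.0, -0.001, -0.001]
contact_force: [0.5, -13.5, 3.0]
gripper_width: 0.1
grasp_force: 6.7
```

```bash
python3 - <<'E'
from h import *
s=imaging.get_image("scene")
st=arm.read_state();print(st['position'],st['contact_force'])
b=cv2.resize(s["frame"][195:275,245:345],None,fx=7,fy=7,interpolation=cv2.INTER_CUBIC)
cv2.imwrite("pics/g.png",cv2.cvtColor(b,cv2.COLOR_RGB2BGR))
E
```

```text
[527.79375322 -44.42282392  37.1802174 ] [  0.87916876 -11.31051208   2.91924591]
```

View pics/g.png

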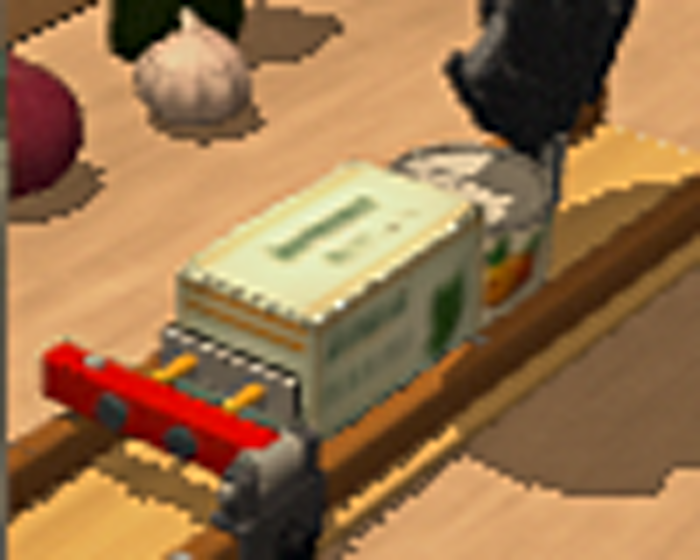

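The box sits against the plate (crop about (240,350)); force rose from 5 to about 11 N at standstill. Holding that for a second, then backing off.

Emit:
arm_command --rows '[{"grip": 0,"linear": [0,0,0],"rot": [0,0,0]},{"grip": 0,"linear": [0,0,0],"rot": [0,0,0]},{"grip": 0,"linear": [0,0,0],"rot": [0,0,0]},{"grip": 0,"linear": [0,0,0],"rot": [0,0,0]},{"grip": 0,"linear": [0,0,0],"rot": [0,0,0]},{"grip": 0,"linear": [0,0,0],"rot": [0,0,0]},{"grip": 0,"linear": [0,0,0],"rot": [0,0,0]},{"grip": 0,"linear": [0,0,0],"rot": [0,0,0]}]'

```text
clock: 17.58
position: [527.8, -44.4, 37.2]
ee_rot: [-0.009, 1.0, -0.001, -0.001]
contact_force: [1.0, -12.1, 3.1]
gripper_width: -0.1
grasp_force: 5.8
```

Emit:
arm_command --rows '[{"grip": 0,"linear": [0,-2,0],"rot": [0,0,0]},{"grip": 0,"linear": [0,-6,0],"rot": [0,0,0]},{"grip": 0,"linear": [0,-20,0],"rot": [0,0,0]},{"grip": 0,"linear": [0,-50,0],"rot": [0,0,0]},{"grip": 0,"linear": [0,-80,0],"rot": [0,0,0]},{"grip": 0,"linear": [0,-100,-50],"rot": [0,0,0]},{"grip": 0,"linear": [0,-120,-110],"rot": [0,0,0]},{"grip": 0,"linear": [0,-170,-150],"rot": [0,0,0]},{"grip": 0,"linear": [0,-210,-150],"rot": [0,0,0]},{"grip": 0,"linear": [0,-210,-150],"rot": [0,0,0]}]'

```text
clock: 18.82
position: [531.8, -255.2, 187.2]
ee_rot: [-0.007, 1.0, 0.0, 0.0]
contact_force: [-0.6, 0.3, 0.5]
gripper_width: -0.1
grasp_force: 0.0
```

```bash
python3 - <<'E'
from h import *
s=imaging.get_image("scene");t=imaging.get_image("top")
st=arm.read_state();print(st['position'],st['contact_force'])
a=cv2.resize(t["frame"][190:310,195:410],None,fx=3.5,fy=3.5)[:340,:752];b=cv2.resize(s["frame"][195:275,245:345],None,fx=3,fy=3)
o=np.zeros((580,752,3),np.uint8);o[:340]=a;o[340:,:300]=b
cv2.imwrite("pics/i.png",cv2.cvtColor(o,cv2.COLOR_RGB2BGR))
E
```

```text
[ 531.52467826 -253.00918094  186.39486033] [-0.04992576  0.03631801 -0.53201304]
```

View pics/i.png

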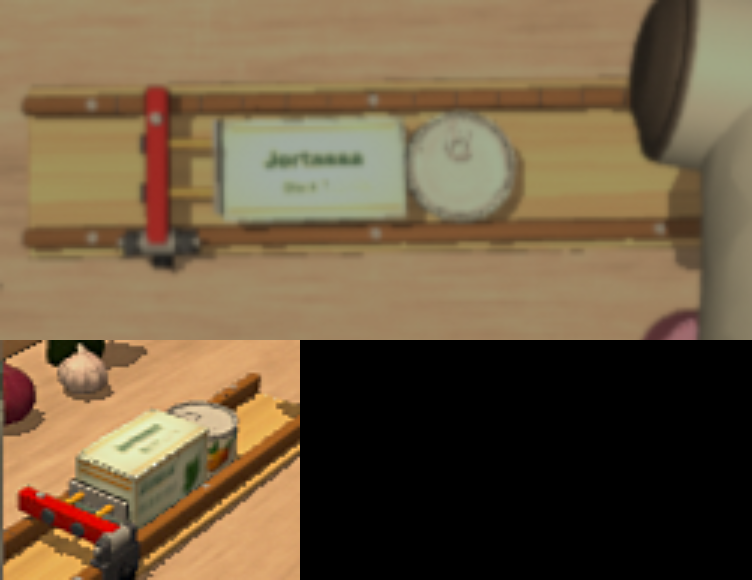

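The row is closed: plate face and box meet at crop x≈222, box and tin at ≈408. The gate is down and the arm is clear.

```bash
python3 -c "
from bench import job
print(job.job_done())"
```

```text
the job is handed in; nothing more can be done
None
```

I handed the job in at about 19 s on the clock: the gate is fully down, and the tea box and tin stand in a closed row against its stop plate. I held them there for about a second at roughly 12 N on the tool, under the 18 N limit; the arm then backed clear, and I moved nothing else.

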